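# Seat a tin in the date coder's V-guide and start the print

### The job

Take the slim tin from the sorting table, stand it on the deck of the date coder and press it home into the V between the two upright white jaws, gently, with about 8 N, until it bears evenly on both jaws at once; more than 9 N on either jaw dents it. Then press the button on the start box while the tin is home, and let go. Leave the tin standing there centred in the V, and leave the other goods where they are.

Things in the scene. Friction and masses are not known exactly. Their poses are not given: they have to be found in the camera images.
- tin: the slim tin to be coded: upright steel cylinder with a paper label, 56 mm in diameter, 72 mm tall, about 0.2 kg, the slimmest round thing on the table; origin at the centre of its underside, z up along its axis
- coder: date coder, fixed, yaw within 0.3 rad: an aluminium deck, top 10 mm above the table, 150 mm wide, from x = -115 to +65 mm in its own frame; behind it a grey housing 200 mm wide, 70 mm high, from x = 65 to 215 mm. Origin on the table straight below the seated tin's axis; x points into the V (the push direction, away from the robot), y left, z up
- home (a point): point on top of the deck where the centre of the tin's underside lies when the tin bears on both jaws; axes as the coder's. The V opens towards the coder's -x
- jaw_left: left jaw: rigid white plate upright on the deck, 65 mm high, 56 mm long, 12 mm thick, its face 45 degrees to the coder's x axis (the V is 90 degrees). Origin on the face at deck level, where the seated tin touches; x points into the plate; the face runs 26 mm inward and 30 mm outward of the origin. Friction on tin: jaw about 0.42, deck 0.25, fingers higher: a tin meeting one jaw first jams there until the pusher gives way sideways; easing off and pressing again evens the load
- jaw_right: right jaw, the mirror image of the left one
- start_box: grey box 80 x 80 x 45 mm fixed on the table, with the round start button in the middle of its top; origin at the centre of its underside
- start_top (a point): centre of the top of the start button, 63 mm above the table when not pressed; the button is 28 mm in diameter, in a collar 44 mm wide and 12 mm high
- start (a joint): travel of the button in m: 0 is out, 0.006 fully down (5 N); springs back; it counts as pressed beyond 0.004
- soup: bystander: tin 73 mm in diameter, 110 mm tall; origin at the centre of its underside
- tuna: bystander: flat tin 86 mm in diameter, 42 mm tall; origin at the centre of its underside
- cocoa: bystander: wide tin 90 mm in diameter, 140 mm tall; origin at the centre of its underside
- jar: bystander: jar 70 mm in diameter, 120 mm tall; origin at the centre of its underside
- carton: bystander: milk carton 70 x 90 mm, 165 mm tall with a 12 mm cap; origin at the centre of its underside
- biscuits: bystander: biscuit pack 60 x 170 mm, 50 mm high; origin at the centre of its underside
There are look-alikes about, which are no part of the job. What is shaped like the tin but orange or yellow is not meant.

How it is judged:
By the outcome, as a careful person would: the job done as asked, in the order asked, and still so for the second after the job is handed in, with the robot touching nothing.
It also fails if it takes over 72 s, if anything falls off the work surface, if the arm or the gripper's body presses on something with over 40 N, if the wrist force passes 120 N, or if a joint passes its speed limit or range.

### The arm

A 7-joint arm with a two-finger parallel gripper is mounted at the origin on the work surface. World frame = base frame: x ahead of the robot, y to its left, z up, the work surface at z = 0. Lengths are in mm, angles in degrees, forces in N, time in s.
With the tool pointing down it reaches from about 400 to 850 mm from the base axis. Payload 6.9 kg.
Tool frame: the origin (TCP) lies on the centre line of the jaws, within the pads' length; the fingertips stand 22 mm ahead of it and the grasp point (between the pads) lies 3 mm ahead of it (env.tip_extent is the z of the fingertips in the tool frame, in mm); z points along the fingers, y is the direction in which the jaws open and shut (so a half turn about z gives the same grasp; the last joint's range is limited). The gripper opens to 85 mm and grips with 20 to 120 N. Pads are 22 mm wide; open, the fingers measure 114 mm over their backs; the gripper's body (76 mm by 85 mm) begins 54 mm behind the grasp point. The pads swing forward as they close: fully open they stand 13 mm farther back than shut.
Start: joints at [78.123, 29.078, -13.613, 85.955, 7.202, 65.827, -8.869], TCP at [192.298, -594.671, 253.275] pointing down, gripper open.
Joint ranges: [-176.47, 176.47], [-13.61, 117.27], [-81.72, 77.17], [0.22, 143.17], [-87.28, 267.28], [10, 112.55], [-165.47, 165.47]. Speed limits (degrees/s): [136.94, 136.94, 180, 180, 180, 180, 180].

### API

Orientations are given as a 3x3 rotation matrix whose columns are the frame's x, y, z axes.
In Python, from cell import sensors, optics, ticket, env gives the robot as it stands.
- The arm moves only by the tool step_arm, never from a script. Its argument "steps" is a list of rows, each an object of numbers: "dx", "dy", "dz": the shift along the world's x, y, z in m; "turn": the turn about the world's z in units of 8 degrees (1.0 is 8 degrees). In form: [{"dx": .., "dy": .., "dz": .., "turn": ..}, ...]. A call has 1 to 12 rows; each row is the pose to reach, as a shift and turn from the pose commanded when the call began; what a row does not reach only later rows make up. A row lasts 1/8 s, in which the tool goes at most 62.5 mm and 10.7 degrees, less where a joint would pass 70% of its speed; a pose out of reach is approached as far as the arm can. A call with a gripper value outside its range is refused whole. "grip" is the opening, from -1 (shut) to 1 (fully open), set as the call begins (left out, the last holds). The fingers move at their own pace and stop on an object; the grip force is fixed at half the most. Time passes only in rows, so rows that repeat a pose let the fingers close. It gives the time, the measured TCP pose, the force and the opening at its end, in the units of the state.
- sensors.state(): the state, without advancing time (a new reading comes with each control period).
- optics.camera(name): name is "scene" or "top" or "wrist"; returns a dict with "image" (384x512x3 uint8, red, green, blue), "fx", "fy", "cx", "cy" (pixels), "eye" and "rotation" of the camera in the world; the wrist camera has in their place "hand_eye" (4x4, takes a point from camera to tool coordinates, whose origin is the TCP and whose axes are the flange's). Camera axes: x right, y down, z forward; pixel columns grow to the right and rows downward; lengths in mm; the calibration is good to about 2 mm. A picture is of the moment at which its call begins: read the wrist's pose just before it. There is no depth.
- ticket.hand_in(): hands the job in, once; it reports no verdict.
The state is a dict: "time_s": time; "joint_positions": joint angles; "joint_vel": joint speeds; "joint_efforts": joint torques, N m; "position": TCP position; "eef_rot": TCP orientation; "wrist_force": force on the tool from outside, world axes, zero at the start; "wrist_torque": the same for the moment, N m; "grip_width": opening from 0.0 (shut) to 1.0 (fully open).
Only numpy, scipy, OpenCV 4.12 (cv2) and the standard library are available. Lean on these libraries where they do the work, as an engineer would, in place of code of your own. Each camera call takes 0.05 s, during which the arm holds its last target.

## Working session

There is one attempt and no reset: what is moved stays moved. The work goes in short steps, Python scripts to look and compute and a tool call to move; the robot and the scene stay as the last step left them, time stands still between calls to the robot, and variables do not carry over. Pictures are saved under pics/ and viewed, and the job is handed in when it is done.

Besides the shell and the picture viewer there is one more tool, called after ">>>" in YAML: its name, and indented under it one key for each argument. step_arm: Moves the arm, as the interface text tells. Its arguments: {"type":"object","properties":{"steps":{"type":"array"},"grip":{"type":"number"}},"required":["steps"]}

```bash
ls; mkdir -p pics
python3 - <<'E'
from cell import sensors, optics, env
import cv2, numpy as np
s=sensors.state()
for k,v in s.items(): print(k,np.round(v,3).tolist())
for n in ("scene","top","wrist"):
    c=optics.camera(n); cv2.imwrite(f"pics/{n}0.png",c["image"][:,:,::-1])
    print(n,{k:np.round(v,3).tolist() for k,v in c.items() if k!="image"})
print(env.tip_extent,[a for a in dir(env) if a[0]!='_'])
E
```

```text
pics
time_s 0.0
joint_positions [78.121, 29.127, -13.606, 86.007, 7.203, 65.827, -8.869]
joint_vel [-0.015, -0.034, -0.008, -0.024, 0.096, -0.012, -0.036]
joint_efforts [-0.0, -62.06, -2.186, -24.966, 0.013, 0.012, -0.0]
position [192.103, -594.271, 252.421]
eef_rot [[0.951, 0.308, -0.001], [0.308, -0.951, 0.002], [-0.0, -0.002, -1.0]]
wrist_force [0.136, -0.485, 0.062]
wrist_torque [-0.034, -0.001, 0.024]
grip_width 0.999
scene {'fx': 388.249, 'fy': 388.249, 'cx': 252.319, 'cy': 194.29, 'eye': [1233.336, -716.335, 848.839], 'rotation': [[0.673, 0.447, -0.589], [0.74, -0.396, 0.545], [0.01, -0.803, -0.597]]}
top {'fx': 494.592, 'fy': 494.592, 'cx': 255.268, 'cy': 187.018, 'eye': [227.37, -8.947, 1710.481], 'rotation': [[0.021, -0.989, 0.148], [-1.0, -0.02, 0.004], [-0.001, -0.148, -0.989]]}
wrist {'fx': 293.304, 'fy': 293.304, 'cx': 255.21, 'cy': 193.345, 'hand_eye': [[-0.0, -0.96, -0.282, 71.96], [1.0, -0.0, 0.0, 0.015], [-0.0, -0.282, 0.96, -120.259], [0.0, 0.0, 0.0, 1.0]]}
22.0 ['IKError', 'tip_extent']
```

View pics/scene0.png

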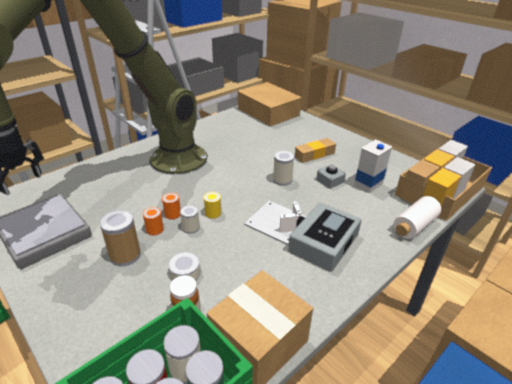

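View pics/top0.png

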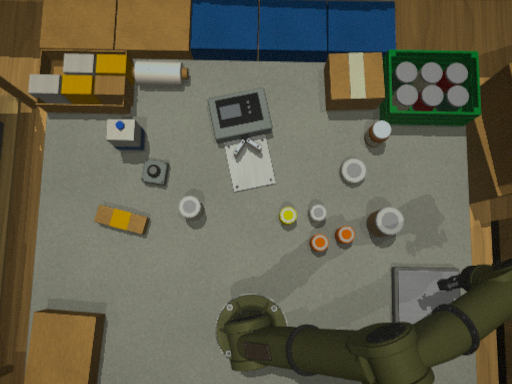

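View pics/wrist0.png

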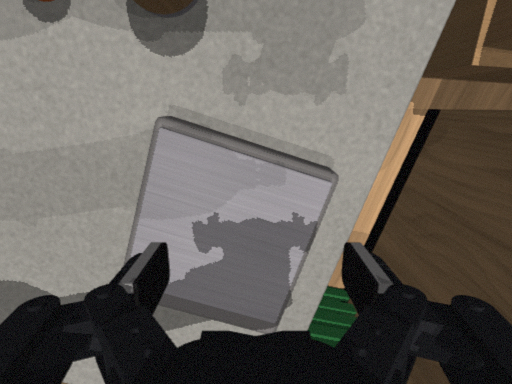

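The top view shows the grey-lidded tin at about (318,213), between the yellow look-alike at (288,215) and the orange ones at (320,242) and (345,235). The coder deck is at about (250,165) with its jaws near (247,147), and the start box is at (154,171). I'll zoom in next.

```bash
cat > h.py <<'E'
import numpy as np, cv2
from cell import sensors, optics, env
def ray(c,u,v):
    d=np.array([(u-c["cx"])/c["fx"],(v-c["cy"])/c["fy"],1.])
    return c["rotation"]@d
def onz(c,u,v,z):
    d=ray(c,u,v); e=np.array(c["eye"]); return e+d*(z-e[2])/d[2]
def proj(c,p):
    q=np.array(c["rotation"]).T@(np.array(p)-c["eye"]); return np.array([c["cx"]+c["fx"]*q[0]/q[2],c["cy"]+c["fy"]*q[1]/q[2]])
def wrist():
    s=sensors.state(); c=optics.camera("wrist")
    R=np.array(s["eef_rot"]); H=np.array(c["hand_eye"])
    c["eye"]=R@H[:3,3]+s["position"]; c["rotation"]=R@H[:3,:3]; return c,s
def crop(c,x0,y0,x1,y1,k,name):
    im=c["image"][y0:y1,x0:x1,::-1]; cv2.imwrite(name,cv2.resize(im,None,fx=k,fy=k,interpolation=cv2.INTER_NEAREST))
E
python3 - <<'E'
from h import *
t=optics.camera("top"); t["image"]
crop(t,200,80,360,260,3.3,"pics/t1.png") if 0 else crop(t,200,80,400,260,3,"pics/t1.png")
s=optics.camera("scene"); crop(s,120,130,380,280,3,"pics/s1.png")
for n,(u,v,z) in dict(tin=(318,213,72),box=(154,171,63),deck1=(236,190,10),deck2=(274,184,10),yel=(288,215,72),or1=(320,242,72),or2=(345,235,72),hous=(209,98,70),h2=(265,89,70),h3=(271,128,70),h4=(217,139,70)).items(): print(n,onz(t,u,v,z).round(0))
E
```

```text
tin [ 389. -213.   72.]
box [521. 341.  63.]
deck1 [470.  64.  10.]
deck2 [494. -67.  10.]
yel [ 381. -113.   72.]
or1 [ 294. -220.   72.]
or2 [ 318. -302.   72.]
hous [780. 163.  70.]
h2 [816. -29.  70.]
h3 [678. -52.  70.]
h4 [635. 131.  70.]
```

View pics/t1.png

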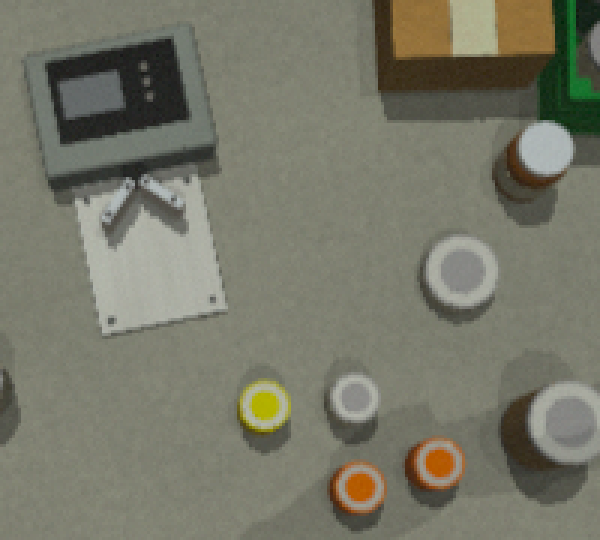

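View pics/s1.png

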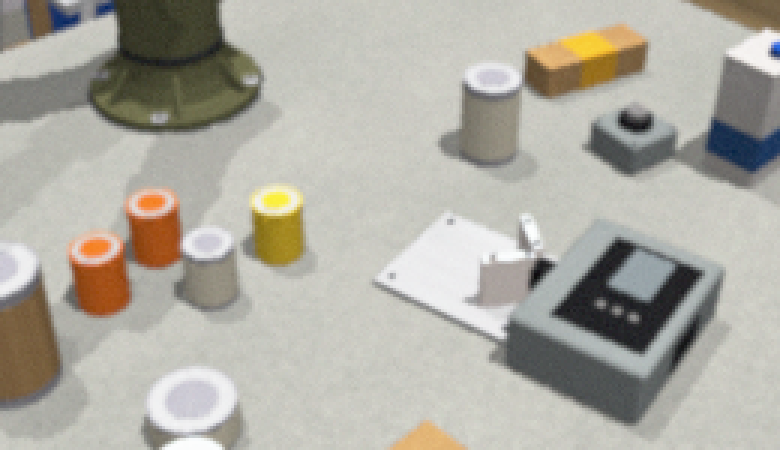

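>>> step_arm:
  steps:
    - {"dx":0.05,"dy":0.095,"dz":0,"turn":1}
    - {"dx":0.1,"dy":0.19,"dz":0,"turn":2}
    - {"dx":0.15,"dy":0.285,"dz":0,"turn":3}
    - {"dx":0.197,"dy":0.381,"dz":0,"turn":4}
    - {"dx":0.197,"dy":0.381,"dz":0,"turn":4}
    - {"dx":0.197,"dy":0.381,"dz":0,"turn":4}
    - {"dx":0.197,"dy":0.381,"dz":0,"turn":4}
    - {"dx":0.197,"dy":0.381,"dz":0,"turn":4}
    - {"dx":0.197,"dy":0.381,"dz":0,"turn":4}
  grip: 1

```text
time_s: 1.38
position: [389.0, -214.2, 253.3]
eef_rot: [[0.644, 0.765, -0.0], [0.765, -0.644, -0.001], [-0.001, 0.0, -1.0]]
wrist_force: [-0.1, -0.1, 0.1]
grip_width: 0.996
```

Run:
```python
from h import *
c,s=wrist(); crop(c,0,0,512,384,1.5,"pics/w1.png")
print(s["time_s"],np.round(s["position"],1),np.round(s["eef_rot"],3).tolist(), proj(c,[389,-213,72]))
```

```text
1.375 [ 389.  -214.2  253.3] [[0.644, 0.765, -0.0], [0.765, -0.644, -0.001], [-0.001, 0.0, -1.0]] [254.15853149 177.25323018]
```

View pics/w1.png

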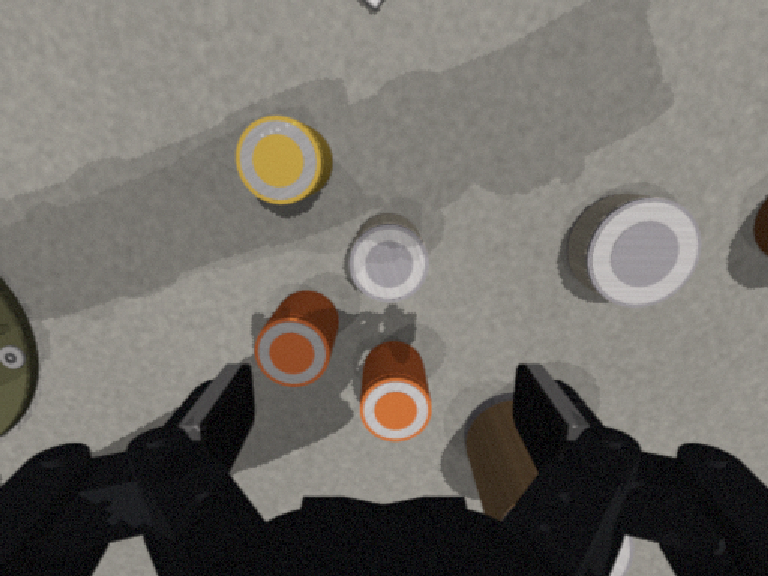

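The wrist view shows the grey tin's lid at about (258,173) px, with the corridors left and right of it free for the fingers. The orange tins lie lower left and below, the yellow one upper left.

Run:
```python
from h import *
c,s=wrist(); im=c["image"]
g=cv2.cvtColor(im,cv2.COLOR_RGB2GRAY)
cir=cv2.HoughCircles(cv2.medianBlur(g,3)[140:210,220:300],cv2.HOUGH_GRADIENT,1,40,param1=100,param2=12,minRadius=20,maxRadius=32)
print(cir)
for (u,v) in [(258.3,173.3)]+([(cir[0][0][0]+220,cir[0][0][1]+140)] if cir is not None else []):
    print(onz(c,u,v,72).round(1), onz(c,u+25.5,v,72).round(1))
for n,(u,v) in dict(yel=(186,106.5),or1=(195,234),or2=(264,273)).items(): print(n,onz(c,u,v,72).round(0))
crop(c,220,140,300,210,8,"pics/w1c.png")
```

```text
[[[38.5 32.5 24.6]]]
[ 394.8 -213.1   72. ] [ 415.3 -230.4   72. ]
[ 395.5 -212.6   72. ] [ 416.  -229.8   72. ]
yel [ 384. -116.   72.]
or1 [ 296. -221.   72.]
or2 [ 324. -308.   72.]
```

View pics/w1c.png

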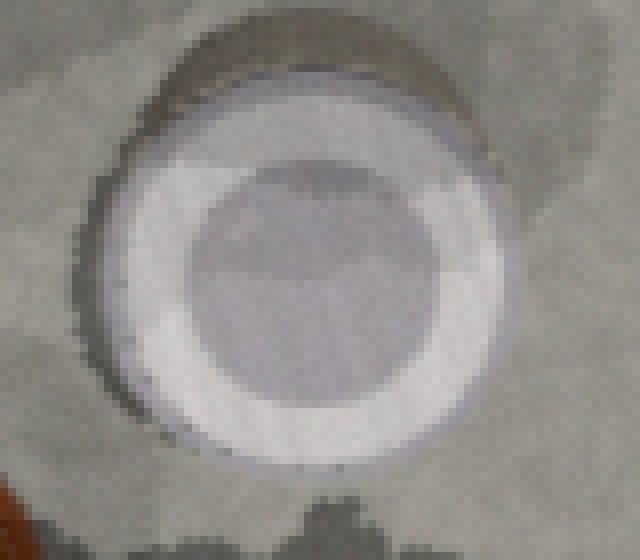

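>>> step_arm:
  steps:
    - {"dx":0.005,"dy":0.0005,"dz":-0.03,"turn":0}
    - {"dx":0.005,"dy":0.0005,"dz":-0.07,"turn":0}
    - {"dx":0.005,"dy":0.0005,"dz":-0.11,"turn":0}
    - {"dx":0.005,"dy":0.0005,"dz":-0.145,"turn":0}
    - {"dx":0.005,"dy":0.0005,"dz":-0.175,"turn":0}
    - {"dx":0.005,"dy":0.0005,"dz":-0.195,"turn":0}
    - {"dx":0.005,"dy":0.0005,"dz":-0.207,"turn":0}
    - {"dx":0.005,"dy":0.0005,"dz":-0.207,"turn":0}
    - {"dx":0.005,"dy":0.0005,"dz":-0.207,"turn":0}
  grip: 1

```text
time_s: 2.6
position: [394.5, -213.6, 46.8]
eef_rot: [[0.644, 0.765, 0.001], [0.765, -0.644, -0.001], [0.0, 0.001, -1.0]]
wrist_force: [0.3, -0.5, 0.2]
grip_width: 0.998
```

>>> step_arm:
  steps:
    - {"dx":0,"dy":0,"dz":0,"turn":0}
    - {"dx":0,"dy":0,"dz":0,"turn":0}
    - {"dx":0,"dy":0,"dz":0,"turn":0}
    - {"dx":0,"dy":0,"dz":0,"turn":0}
    - {"dx":0,"dy":0,"dz":0,"turn":0}
    - {"dx":0,"dy":0,"dz":0,"turn":0}
  grip: -1

```text
time_s: 3.35
position: [394.6, -213.4, 47.1]
eef_rot: [[0.644, 0.765, 0.001], [0.765, -0.644, -0.001], [-0.0, 0.001, -1.0]]
wrist_force: [-0.6, 1.0, 8.7]
grip_width: 0.642
```

>>> step_arm:
  steps:
    - {"dx":0,"dy":0,"dz":0.03,"turn":0}
    - {"dx":0,"dy":0,"dz":0.08,"turn":0}
    - {"dx":0.01,"dy":0.02,"dz":0.13,"turn":0}
    - {"dx":0.03,"dy":0.06,"dz":0.16,"turn":-1}
    - {"dx":0.06,"dy":0.11,"dz":0.16,"turn":-2}
    - {"dx":0.09,"dy":0.16,"dz":0.16,"turn":-3}
    - {"dx":0.11,"dy":0.2,"dz":0.16,"turn":-4}
    - {"dx":0.12,"dy":0.217,"dz":0.16,"turn":-5}
    - {"dx":0.12,"dy":0.217,"dz":0.16,"turn":-5}
    - {"dx":0.12,"dy":0.217,"dz":0.16,"turn":-5}
    - {"dx":0.12,"dy":0.217,"dz":0.16,"turn":-5}

```text
time_s: 4.72
position: [513.7, 2.3, 206.3]
eef_rot: [[0.985, 0.172, -0.0], [0.172, -0.985, -0.001], [-0.001, 0.001, -1.0]]
wrist_force: [-0.3, -0.0, -1.7]
grip_width: 0.643
```

Run:
```python
from h import *
import pickle
c,s=wrist(); crop(c,0,0,512,384,1.5,"pics/w2.png")
pickle.dump((c,s),open("w2.pkl","wb"))
print(s["time_s"],np.round(s["position"],1),np.round(s["eef_rot"],3).tolist(), proj(c,[595,19,10]))
```

```text
4.725 [513.7   2.3 206.3] [[0.985, 0.172, -0.0], [0.172, -0.985, -0.001], [-0.001, 0.001, -1.0]] [252.59200674  96.05206694]
```

View pics/w2.png

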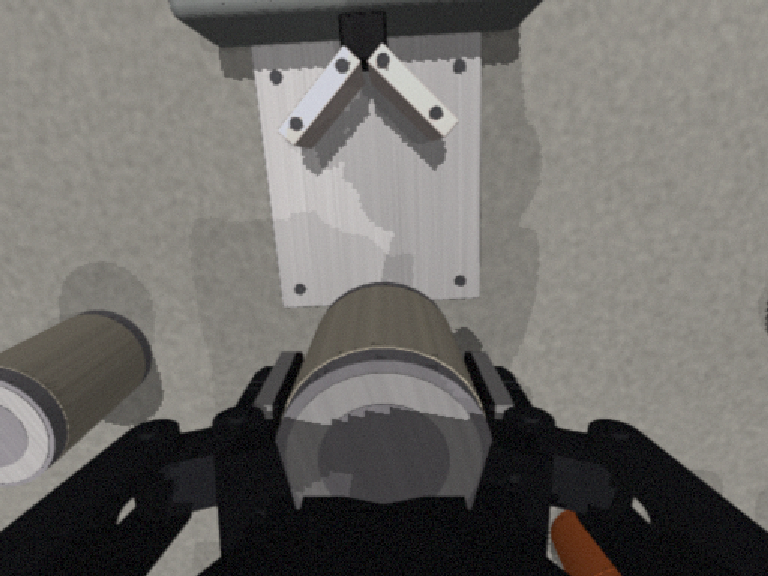

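The wrist view shows the tin held upright. The deck's front edge lies at row ~200 (1.5x: y≈302), and the jaw tops are at about (213,64) and (275,60) px. I'll zoom on the jaws to get the V axis.

Run:
```python
from h import *
import pickle
c,s=pickle.load(open("w2.pkl","rb")); crop(c,160,15,340,115,4.4,"pics/w2a.png"); crop(c,160,110,340,210,4.4,"pics/w2b.png")
```

```text
(no output)
```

View pics/w2a.png

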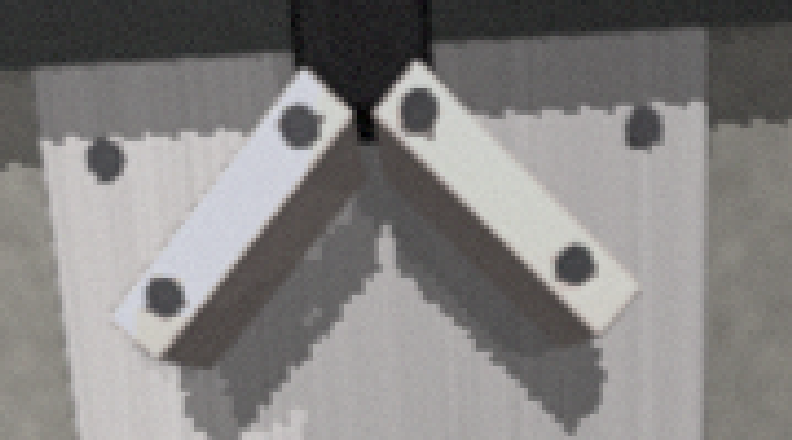

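View pics/w2b.png

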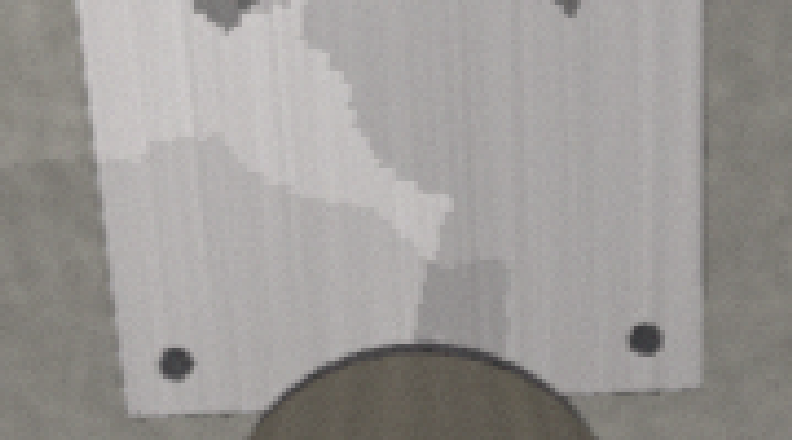

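Run:
```python
from h import *
import pickle
c,s=pickle.load(open("w2.pkl","rb"))
A=lambda u,v,z:onz(c,u/4.4+160,v/4.4+15,z)[:2]
B=lambda u,v,z:onz(c,u/4.4+160,v/4.4+110,z)[:2]
li,lo,lb1,lb0=A(354,112,75),A(160,358,75),A(305,67,75),A(112,316,75)
ri,ro,rb1,rb0=A(376,110,75),A(598,335,75),A(416,61,75),A(641,290,75)
print("len",np.linalg.norm(li-lo),np.linalg.norm(ri-ro),"thick",np.linalg.norm(li-lb1),np.linalg.norm(ri-rb1))
ang=lambda d:np.degrees(np.arctan2(d[1],d[0]))
print("angles",ang(li-lo),ang(lb1-lb0),ang(ri-ro),ang(rb1-rb0))
hs=[A(104,160,10),A(643,128,10),B(176,363,10),B(645,339,10)]
print("hole sides",ang(hs[0]-hs[2]),ang(hs[1]-hs[3]),"lat",ang(hs[0]-hs[1])-90,ang(hs[2]-hs[3])-90,np.mean(hs,0))
dl=[A(75,430,10),B(127,414,10)];dr=[A(705,100,10),B(702,386,10)]
print("deck",ang(dl[0]-dl[1]),ang(dr[0]-dr[1]),"front",ang(dl[1]-dr[1])-90,(dl[1]+dr[1])/2,np.linalg.norm(dl[1]-dr[1]))
th=np.radians(np.mean([ang(li-lo)+45,ang(lb1-lb0)+45,ang(ri-ro)-45,ang(rb1-rb0)-45])); print("yaw jaws",np.degrees(th))
for yaw in (np.degrees(th),10.4):
    y=np.radians(yaw);X=np.array([np.cos(y),np.sin(y)]);Y=np.array([-X[1],X[0]])
    nl=(X+Y)/2**.5; nr=(X-Y)/2**.5
    # face constraints n.p=d ; home = point with distance 28 to both
    d1=np.mean([li@nl,lo@nl]);d2=np.mean([ri@nr,ro@nr])
    p=np.linalg.solve(np.array([nl,nr]),[d1-28,d2-28]); print("home",yaw,p)
    print("ends rel home", [((q-p)@X,(q-p)@Y) for q in (li,lo,ri,ro)])
    f=(dl[1]+dr[1])/2; print("front mid rel", (f-p)@X,(f-p)@Y, "holes mid y", (np.mean(hs,0)-p)@Y)
```

```text
len 55.003234644951895 55.199294575203794 thick 11.037195373240474 10.452946013929981
angles -31.67758269350069 -31.783913210054425 57.159978833669115 57.54635236223849
hole sides 13.213180383865653 12.884597044046007 lat 12.979937003854218 12.906277387179472 [567.42328259  17.87277998]
deck 13.254621913930812 13.188424345826572 front 12.789541121945305 [484.03686357  -1.66973152] 148.29473013700502
yaw jaws 12.811208823088121
home 12.811208823088121 [594.98256847  23.99159875]
ends rel home [(np.float64(37.988823777817366), np.float64(1.9561666876678956)), (np.float64(-1.249799073719558), np.float64(40.50076810112761)), (np.float64(38.10915137176384), np.float64(-1.9324584063779906)), (np.float64(-1.3637529703132996), np.float64(-40.518102685064726))]
front mid rel -113.8739463010788 -0.42149815487682774 holes mid y 0.14447886525413822
home 10.4 [594.9696418   23.86707414]
ends rel home [(np.float64(37.90808446032727), np.float64(3.6728121457986234)), (np.float64(-2.917411503106229), np.float64(40.53247438987394)), (np.float64(38.19190430109459), np.float64(-0.20730771702715542)), (np.float64(0.3772894955557476), np.float64(-40.41945797921589))]
front mid rel -113.72019817405263 -5.091783194989315 holes mid y -0.9231715102644418
```

>>> step_arm:
  steps:
    - {"dx":0.023,"dy":0.006,"dz":-0.02,"turn":0.2}
    - {"dx":0.0466,"dy":0.0124,"dz":-0.05,"turn":0.375}
    - {"dx":0.0466,"dy":0.0124,"dz":-0.09,"turn":0.375}
    - {"dx":0.0466,"dy":0.0124,"dz":-0.12,"turn":0.375}
    - {"dx":0.0466,"dy":0.0124,"dz":-0.135,"turn":0.375}
    - {"dx":0.0466,"dy":0.0124,"dz":-0.143,"turn":0.375}
    - {"dx":0.0466,"dy":0.0124,"dz":-0.147,"turn":0.375}
    - {"dx":0.0466,"dy":0.0124,"dz":-0.148,"turn":0.375}
    - {"dx":0.0466,"dy":0.0124,"dz":-0.148,"turn":0.375}

```text
time_s: 5.9
position: [561.3, 16.3, 58.9]
eef_rot: [[0.975, 0.224, 0.001], [0.224, -0.975, 0.0], [0.001, 0.0, -1.0]]
wrist_force: [-0.9, 0.0, -2.4]
grip_width: 0.644
```

>>> step_arm:
  steps:
    - {"dx":0,"dy":0,"dz":-0.0007,"turn":0}
    - {"dx":0,"dy":0,"dz":-0.0014,"turn":0}
    - {"dx":0,"dy":0,"dz":-0.0014,"turn":0}
    - {"dx":0,"dy":0,"dz":-0.0014,"turn":0}

```text
time_s: 6.4
position: [561.1, 16.3, 57.2]
eef_rot: [[0.975, 0.224, 0.0], [0.224, -0.975, -0.0], [0.0, 0.0, -1.0]]
wrist_force: [-1.3, -0.0, 4.0]
grip_width: 0.645
```

>>> step_arm:
  steps:
    - {"dx":0,"dy":0,"dz":0,"turn":0}
    - {"dx":0,"dy":0,"dz":0,"turn":0}
    - {"dx":0,"dy":0,"dz":0,"turn":0}
    - {"dx":0,"dy":0,"dz":0.005,"turn":0}
    - {"dx":0,"dy":0,"dz":0.03,"turn":0}
    - {"dx":0,"dy":0,"dz":0.07,"turn":0}
    - {"dx":-0.03,"dy":-0.007,"dz":0.11,"turn":0}
    - {"dx":-0.07,"dy":-0.016,"dz":0.14,"turn":0}
    - {"dx":-0.078,"dy":-0.018,"dz":0.14,"turn":0}
    - {"dx":-0.078,"dy":-0.018,"dz":0.14,"turn":0}
    - {"dx":-0.078,"dy":-0.018,"dz":0.14,"turn":0}
    - {"dx":-0.078,"dy":-0.018,"dz":0.14,"turn":0}
  grip: 1

```text
time_s: 7.9
position: [483.4, -1.4, 196.1]
eef_rot: [[0.975, 0.224, -0.001], [0.224, -0.975, 0.001], [-0.001, -0.001, -1.0]]
wrist_force: [0.2, 0.4, 0.2]
grip_width: 0.997
```

Run:
```python
from h import *
import pickle
c,s=wrist(); crop(c,0,0,512,384,1.5,"pics/w3.png"); crop(c,180,60,330,210,4,"pics/w3c.png")
pickle.dump((c,s),open("w3.pkl","wb"))
print(s["time_s"],np.round(s["position"],1),np.round(s["wrist_force"],1))
X=np.array([np.cos(np.radians(12.9)),np.sin(np.radians(12.9))])
print(proj(c,list(np.array([595,24])-35*X)+[82]), proj(c,[595,24,82]))
```

```text
7.9 [483.4  -1.4 196.1] [0.2 0.4 0.2]
[255.48454601  96.84013307] [255.52772915  46.07148164]
```

View pics/w3.png

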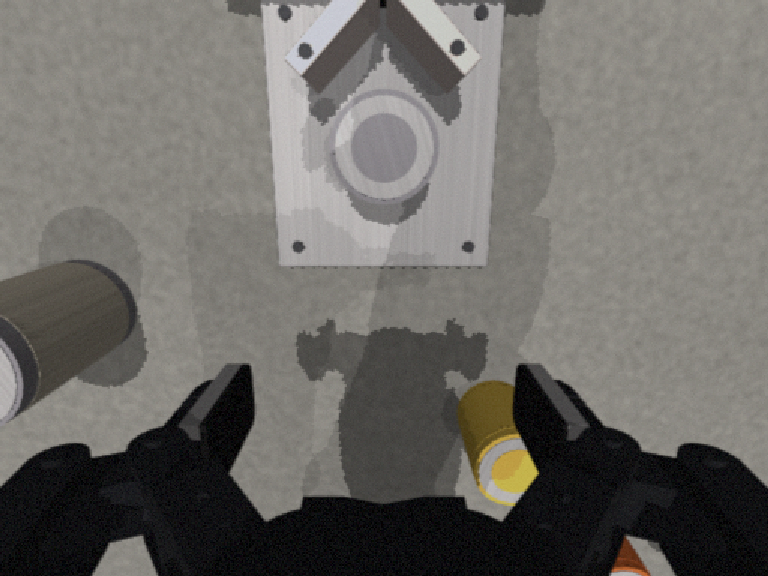

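View pics/w3c.png

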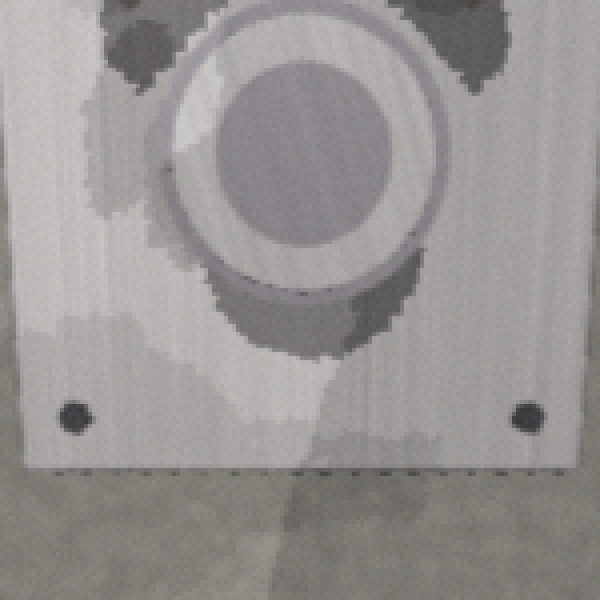

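Before I push, the tin stands on the deck at about (256,98) px against a predicted (255.5,97), so it's within 0.5 mm of the V axis and about 36 mm short of home. Next I close the fingers and come down behind it.

>>> step_arm:
  steps:
    - {"dx":0,"dy":0,"dz":-0.01,"turn":0}
    - {"dx":0,"dy":0,"dz":-0.03,"turn":0}
    - {"dx":0,"dy":0,"dz":-0.06,"turn":0}
    - {"dx":0,"dy":0,"dz":-0.1,"turn":0}
    - {"dx":0,"dy":0,"dz":-0.13,"turn":0}
    - {"dx":0,"dy":0,"dz":-0.149,"turn":0}
    - {"dx":0.015,"dy":0.0034,"dz":-0.149,"turn":0}
    - {"dx":0.0292,"dy":0.0067,"dz":-0.149,"turn":0}
    - {"dx":0.0292,"dy":0.0067,"dz":-0.149,"turn":0}
    - {"dx":0.0292,"dy":0.0067,"dz":-0.149,"turn":0}
    - {"dx":0.0292,"dy":0.0067,"dz":-0.149,"turn":0}
    - {"dx":0.0292,"dy":0.0067,"dz":-0.149,"turn":0}
  grip: -1

```text
time_s: 9.45
position: [511.8, 4.8, 48.0]
eef_rot: [[0.975, 0.223, -0.0], [0.223, -0.975, -0.0], [-0.0, 0.0, -1.0]]
wrist_force: [0.3, -0.0, -0.3]
grip_width: 0.0
```

```bash
cat > st.py <<'E'
from h import *
def rel(n=1):
    X=np.array([np.cos(np.radians(12.9)),np.sin(np.radians(12.9))]);Y=np.array([-X[1],X[0]])
    F=[];P=[]
    for i in range(n):
        s=sensors.state(); F.append(s["wrist_force"]);P.append(s["position"])
        if i<n-1: optics.camera("wrist")
    F=np.array(F);P=np.array(P); d=P.mean(0)[:2]-[595,24]; f=F.mean(0)
    print("t",s["time_s"],"TCP coder x,y",round(d@X,2),round(d@Y,2),"z",P.mean(0)[2].round(1),"force x,y,z",round(f[:2]@X,2),round(f[:2]@Y,2),round(f[2],2),"std",F.std(0).round(2),"grip",round(s["grip_width"],3))
E
python3 - <<'E'
from st import *
rel(4)
c,s=wrist(); crop(c,0,0,512,384,1.5,"pics/w4.png")
E
```

```text
t 9.6 TCP coder x,y -85.24 -0.16 z 48.0 force x,y,z 0.08 -0.08 -0.11 std [0.3  0.37 0.18] grip -0.002
```

View pics/w4.png

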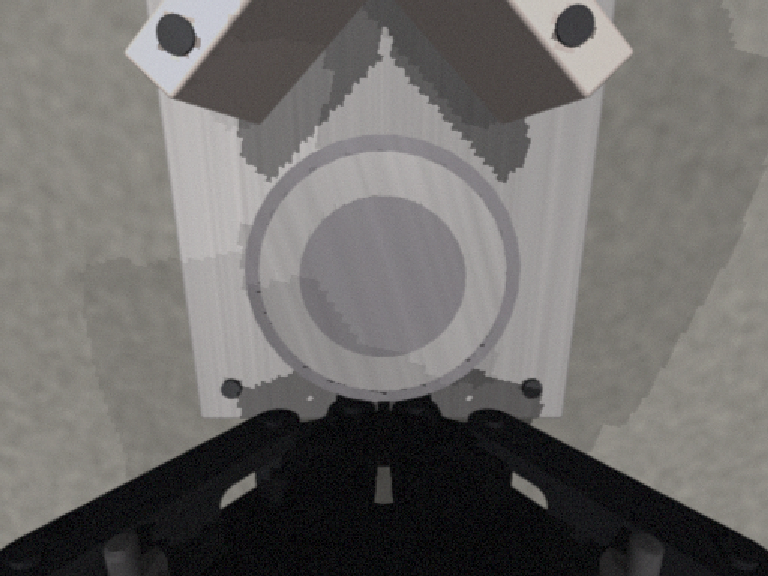

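The wrist view shows the closed fingers touching the centre line just behind the tin. The tin's lid is centred at (255,179) px, symmetric to the jaws. I'll push forward in small steps.

>>> step_arm:
  steps:
    - {"dx":0.0039,"dy":0.0009,"dz":0,"turn":0}
    - {"dx":0.0078,"dy":0.0018,"dz":0,"turn":0}
    - {"dx":0.0117,"dy":0.0027,"dz":0,"turn":0}
    - {"dx":0.0156,"dy":0.0036,"dz":0,"turn":0}
    - {"dx":0.0195,"dy":0.0045,"dz":0,"turn":0}
    - {"dx":0.0234,"dy":0.0054,"dz":0,"turn":0}
    - {"dx":0.0273,"dy":0.0063,"dz":0,"turn":0}
    - {"dx":0.0312,"dy":0.0071,"dz":0,"turn":0}
    - {"dx":0.0351,"dy":0.008,"dz":0,"turn":0}
    - {"dx":0.037,"dy":0.0085,"dz":0,"turn":0}
    - {"dx":0.037,"dy":0.0085,"dz":0,"turn":0}

```text
time_s: 11.02
position: [549.3, 13.5, 47.9]
eef_rot: [[0.975, 0.224, 0.0], [0.224, -0.975, 0.0], [0.0, -0.0, -1.0]]
wrist_force: [0.5, 0.2, -0.5]
grip_width: -0.001
```

Run:
```python
from st import *
rel(3)
c,s=wrist(); crop(c,0,0,512,384,1.5,"pics/w5.png")
```

```text
t 11.125 TCP coder x,y -46.98 -0.02 z 47.9 force x,y,z 0.16 -0.14 -0.1 std [0.36 0.3  0.28] grip -0.003
```

View pics/w5.png

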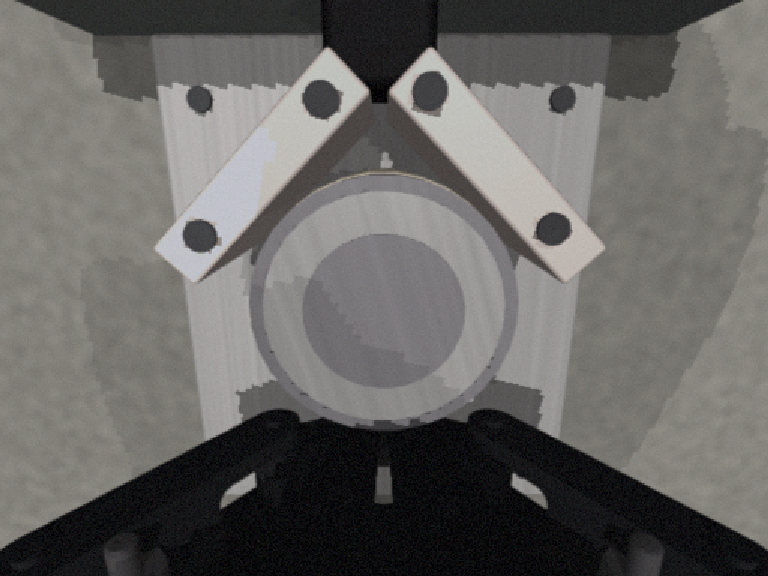

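The tin stays upright and is about 8 mm from home. The V axis is at column ~380 (1.5x) and the tin centre at ~384, so the tin is about 0.7 mm to the right (-y). I'll add a small +y component to the remaining push.

>>> step_arm:
  steps:
    - {"dx":0.001,"dy":0.0004,"dz":0,"turn":0}
    - {"dx":0.0019,"dy":0.0007,"dz":0,"turn":0}
    - {"dx":0.0028,"dy":0.0011,"dz":0,"turn":0}
    - {"dx":0.0038,"dy":0.0014,"dz":0,"turn":0}
    - {"dx":0.0047,"dy":0.0018,"dz":0,"turn":0}
    - {"dx":0.0047,"dy":0.0018,"dz":0,"turn":0}

```text
time_s: 11.92
position: [553.9, 15.3, 47.9]
eef_rot: [[0.975, 0.224, 0.0], [0.224, -0.975, 0.0], [0.0, -0.0, -1.0]]
wrist_force: [0.3, 0.0, 0.2]
grip_width: -0.002
```

Run:
```python
from st import *
rel(3)
c,s=wrist(); crop(c,0,0,512,384,1.5,"pics/w6.png")
```

```text
t 12.025 TCP coder x,y -41.98 0.69 z 47.9 force x,y,z 0.09 0.3 -0.1 std [0.59 0.19 0.36] grip -0.003
```

View pics/w6.png

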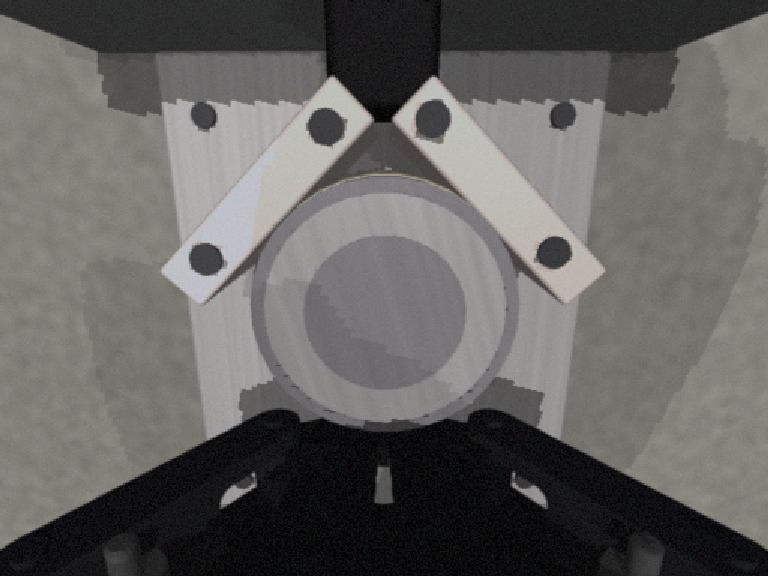

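Offset is now about 0.3 mm, with 2–3 mm left to go. I'll creep forward and check the force.

>>> step_arm:
  steps:
    - {"dx":0.0005,"dy":0.0002,"dz":0,"turn":0}
    - {"dx":0.0009,"dy":0.0004,"dz":0,"turn":0}
    - {"dx":0.0014,"dy":0.0006,"dz":0,"turn":0}
    - {"dx":0.0014,"dy":0.0006,"dz":0,"turn":0}

```text
time_s: 12.58
position: [554.6, 15.8, 47.7]
eef_rot: [[0.975, 0.224, -0.001], [0.224, -0.975, -0.0], [-0.001, -0.0, -1.0]]
wrist_force: [-2.1, 0.2, 0.9]
grip_width: 0.004
```

```bash
python3 -c "
from st import *
rel(3)"
```

```text
t 12.675 TCP coder x,y -41.18 0.98 z 47.7 force x,y,z -2.44 0.41 0.71 std [0.31 0.25 0.21] grip -0.001
```

>>> step_arm:
  steps:
    - {"dx":0.0003,"dy":0.0001,"dz":0,"turn":0}
    - {"dx":0.0006,"dy":0.0002,"dz":0,"turn":0}
    - {"dx":0.0006,"dy":0.0002,"dz":0,"turn":0}

```text
time_s: 13.05
position: [554.8, 15.7, 47.6]
eef_rot: [[0.975, 0.223, -0.002], [0.223, -0.975, -0.001], [-0.002, 0.0, -1.0]]
wrist_force: [-5.1, -1.2, 0.1]
grip_width: 0.003
```

Run:
```python
from st import *
rel(4)
c,s=wrist(); crop(c,0,0,512,384,1.5,"pics/w7.png")
```

```text
t 13.2 TCP coder x,y -41.09 0.88 z 47.6 force x,y,z -5.66 0.17 1.02 std [0.4  0.45 0.55] grip 0.0
```

View pics/w7.png

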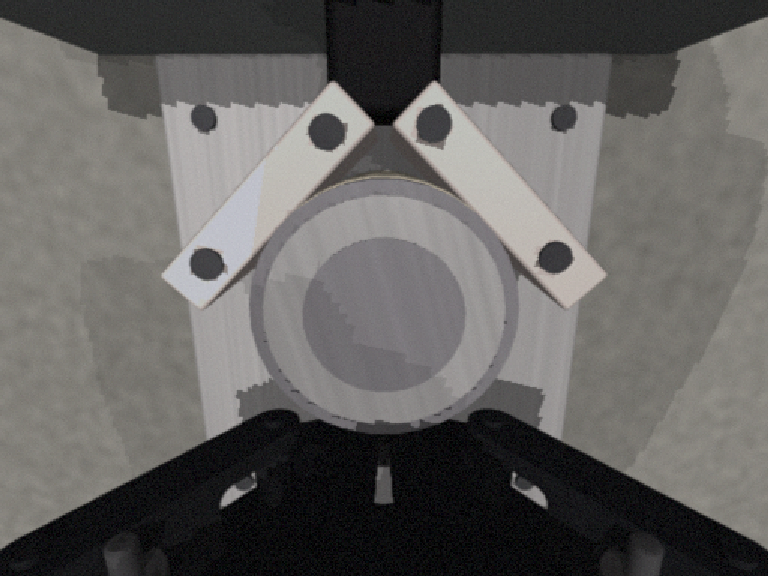

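Tin and V axis now agree at column ~384 (1.5x), with 5.7 N push and about 0.2 N sideways. To even the jaws, I'll ease off and press again to about 8 N.

>>> step_arm:
  steps:
    - {"dx":0.0002,"dy":0.0,"dz":0,"turn":0}
    - {"dx":0.0002,"dy":0.0,"dz":0,"turn":0}
    - {"dx":-0.0004,"dy":-0.0001,"dz":0,"turn":0}
    - {"dx":-0.0009,"dy":-0.0002,"dz":0,"turn":0}
    - {"dx":-0.0009,"dy":-0.0002,"dz":0,"turn":0}
    - {"dx":-0.0004,"dy":-0.0001,"dz":0,"turn":0}
    - {"dx":0.0,"dy":0.0,"dz":0,"turn":0}
    - {"dx":0.0003,"dy":0.0001,"dz":0,"turn":0}
    - {"dx":0.0003,"dy":0.0001,"dz":0,"turn":0}
    - {"dx":0.0003,"dy":0.0001,"dz":0,"turn":0}

```text
time_s: 14.5
position: [554.8, 15.7, 47.6]
eef_rot: [[0.975, 0.223, -0.003], [0.223, -0.975, -0.001], [-0.003, 0.0, -1.0]]
wrist_force: [-8.1, -1.1, 2.3]
grip_width: 0.003
```

```bash
python3 -c "
from st import *
rel(5)
c,s=wrist(); crop(c,0,0,512,384,1.5,'pics/w8.png'); crop(c,150,100,360,210,3.8,'pics/w8c.png')"
```

```text
t 14.7 TCP coder x,y -41.03 0.89 z 47.7 force x,y,z -7.9 0.02 1.25 std [0.36 0.43 0.79] grip 0.002
```

View pics/w8c.png

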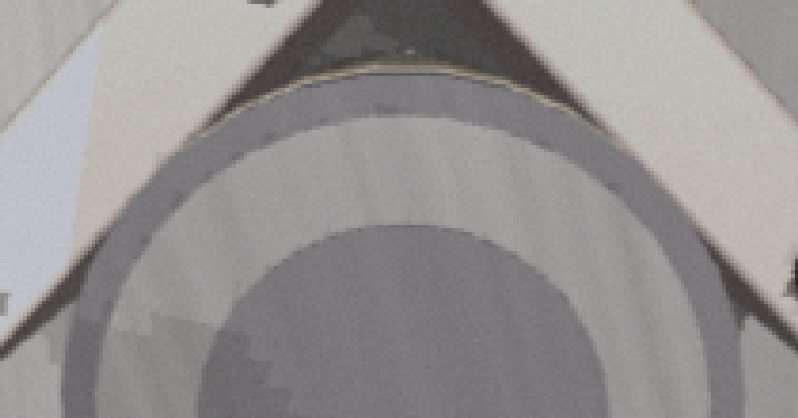

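Now 7.9 N along the V axis and 0.0 N sideways. The crop shows the lid overlapping both jaw faces alike: left contact at about (140,190), right at about (660,190). I'll back straight out and check that the tin stays.

>>> step_arm:
  steps:
    - {"dx":-0.001,"dy":-0.0002,"dz":0,"turn":0}
    - {"dx":-0.003,"dy":-0.0007,"dz":0,"turn":0}
    - {"dx":-0.01,"dy":-0.0023,"dz":0,"turn":0}
    - {"dx":-0.025,"dy":-0.0057,"dz":0,"turn":0}
    - {"dx":-0.039,"dy":-0.0089,"dz":0,"turn":0}
    - {"dx":-0.055,"dy":-0.0126,"dz":0.03,"turn":0}
    - {"dx":-0.055,"dy":-0.0126,"dz":0.07,"turn":0}
    - {"dx":-0.055,"dy":-0.0126,"dz":0.12,"turn":0}
    - {"dx":-0.055,"dy":-0.0126,"dz":0.14,"turn":0}
    - {"dx":-0.055,"dy":-0.0126,"dz":0.14,"turn":0}
    - {"dx":-0.055,"dy":-0.0126,"dz":0.14,"turn":0}

```text
time_s: 16.12
position: [500.5, 3.3, 187.1]
eef_rot: [[0.975, 0.224, -0.001], [0.224, -0.975, -0.0], [-0.001, -0.0, -1.0]]
wrist_force: [0.1, -0.3, -0.6]
grip_width: -0.0
```

```bash
python3 -c "
from st import *
rel(2)
c,s=wrist(); crop(c,160,20,350,160,4,'pics/w9.png'); print(proj(c,[595,24,82]))"
```

```text
t 16.175 TCP coder x,y -96.79 0.99 z 186.9 force x,y,z 0.3 -0.02 -0.16 std [0.19 0.33 0.47] grip 0.003
[256.61369667  70.57323963]
```

View pics/w9.png

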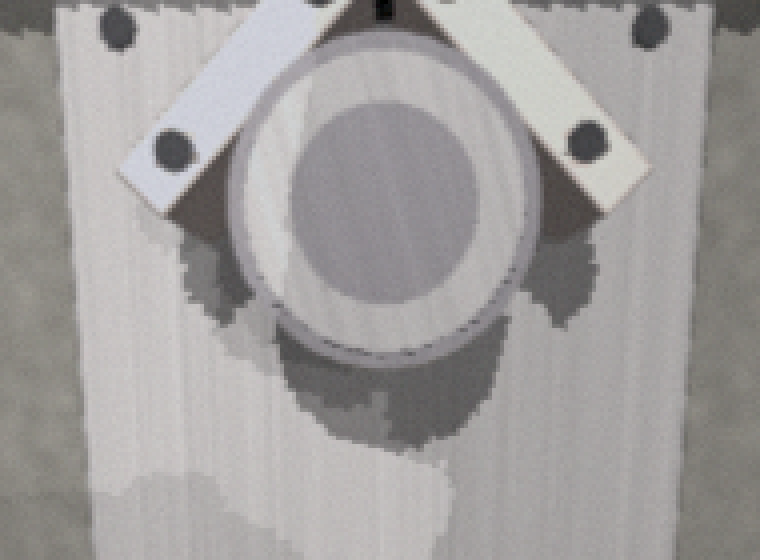

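The tin stays seated: its centre is at column ~384.5 and the V's midline at ~385 in the crop. On to the start box.

>>> step_arm:
  steps:
    - {"dx":-0.007,"dy":0.045,"dz":0.012,"turn":0}
    - {"dx":-0.015,"dy":0.1,"dz":0.012,"turn":0}
    - {"dx":-0.024,"dy":0.155,"dz":0.012,"turn":0}
    - {"dx":-0.032,"dy":0.21,"dz":0.012,"turn":0}
    - {"dx":-0.04,"dy":0.265,"dz":0.012,"turn":0}
    - {"dx":-0.05,"dy":0.322,"dz":0.012,"turn":0}
    - {"dx":-0.05,"dy":0.322,"dz":0.012,"turn":0}
    - {"dx":-0.05,"dy":0.322,"dz":0.012,"turn":0}
    - {"dx":-0.05,"dy":0.322,"dz":0.012,"turn":0}

```text
time_s: 17.35
position: [451.6, 323.7, 199.3]
eef_rot: [[0.975, 0.221, -0.001], [0.221, -0.975, -0.001], [-0.001, 0.001, -1.0]]
wrist_force: [-0.3, -0.0, 0.0]
grip_width: 0.002
```

```bash
python3 -c "
from st import *
import pickle
rel(2)
c,s=wrist(); crop(c,0,0,512,384,1.5,'pics/w10.png'); pickle.dump((c,s),open('w10.pkl','wb'));print(s['position'],proj(c,[521,341,63]))"
```

```text
t 17.4 TCP coder x,y -72.78 324.18 z 199.4 force x,y,z 0.29 0.31 -0.09 std [0.52 0.4  0.13] grip -0.003
[451.71614517 323.80623477 199.51436021] [253.2070096  107.94537593]
```

View pics/w10.png

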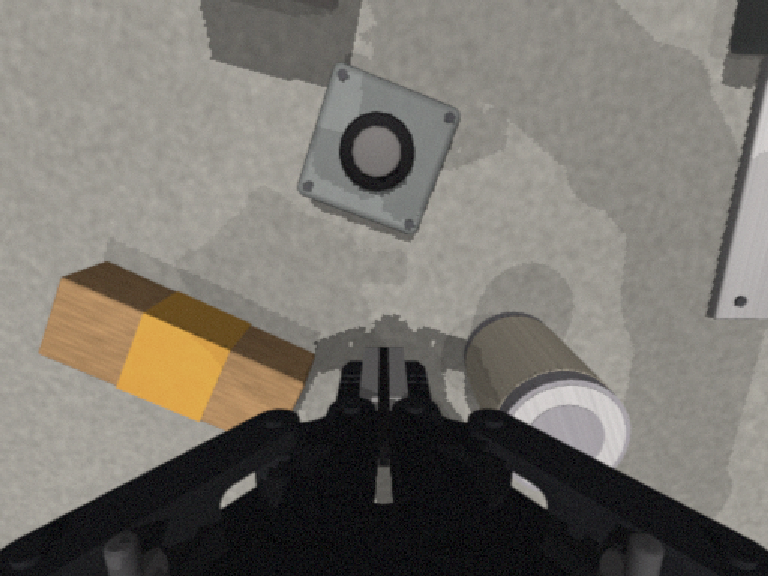

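```bash
python3 -c "
from st import *
import pickle
c,s=pickle.load(open('w10.pkl','rb'))
print(onz(c,377/1.5,151/1.5,63), onz(c,341/1.5,75/1.5,45)[:2]/2+onz(c,408/1.5,225/1.5,45)[:2]/2, onz(c,449/1.5,118/1.5,45)[:2]/2+onz(c,308/1.5,187/1.5,45)[:2]/2, onz(c,568/1.5,436/1.5,110))"
```

```text
[526.34654429 343.80394602  63.        ] [525.1726213  344.33647255] [525.4275956  343.78874635] [402.61677695 207.8960663  110.        ]
```

```bash
python3 -c "
from st import *
t=optics.camera('top')
print(onz(t,124,126,177))
for p in [(108,121),(141,122),(141,148),(110,146)]: print(onz(t,*p,165))
crop(t,80,90,220,250,3.5,'pics/t2.png')"
```

```text
[645.04720425 420.25694482 177.        ]
[663.84401406 476.2056357  165.        ]
[662.71384182 369.6160492  165.        ]
[577.03922146 364.90131398 165.        ]
[581.53359258 464.45325463 165.        ]
```

>>> step_arm:
  steps:
    - {"dx":0.03,"dy":0.008,"dz":0,"turn":0}
    - {"dx":0.06,"dy":0.015,"dz":0,"turn":0}
    - {"dx":0.0747,"dy":0.0185,"dz":-0.01,"turn":0}
    - {"dx":0.0747,"dy":0.0185,"dz":-0.05,"turn":0}
    - {"dx":0.0747,"dy":0.0185,"dz":-0.085,"turn":0}
    - {"dx":0.0747,"dy":0.0185,"dz":-0.102,"turn":0}
    - {"dx":0.0747,"dy":0.0185,"dz":-0.106,"turn":0}
    - {"dx":0.0747,"dy":0.0185,"dz":-0.106,"turn":0}
    - {"dx":0.0747,"dy":0.0185,"dz":-0.106,"turn":0}

```text
time_s: 18.62
position: [526.4, 344.5, 95.2]
eef_rot: [[0.975, 0.224, 0.002], [0.224, -0.975, 0.001], [0.002, -0.001, -1.0]]
wrist_force: [0.4, 0.2, -0.3]
grip_width: -0.002
```

View pics/t2.png

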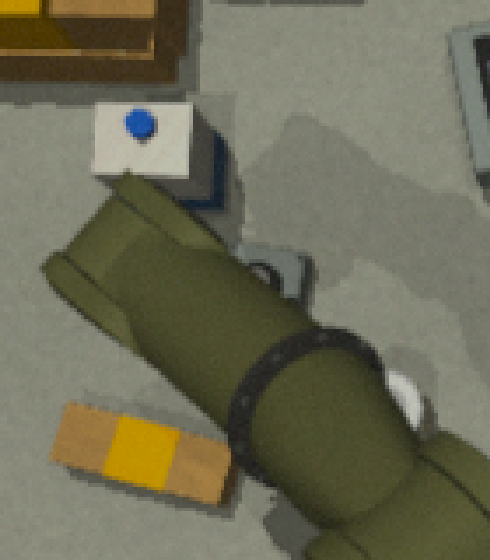

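>>> step_arm:
  steps:
    - {"dx":0,"dy":0,"dz":-0.004,"turn":0}
    - {"dx":0,"dy":0,"dz":-0.008,"turn":0}
    - {"dx":0,"dy":0,"dz":-0.011,"turn":0}
    - {"dx":0,"dy":0,"dz":-0.013,"turn":0}
    - {"dx":0,"dy":0,"dz":-0.014,"turn":0}
    - {"dx":0,"dy":0,"dz":-0.014,"turn":0}

```text
time_s: 19.38
position: [526.2, 344.4, 82.8]
eef_rot: [[0.975, 0.224, 0.003], [0.224, -0.975, 0.001], [0.003, -0.0, -1.0]]
wrist_force: [-4.6, -4.8, 24.5]
grip_width: 0.001
```

```bash
python3 -c "
from st import *
rel(3)
c,s=wrist(); crop(c,0,0,512,384,1.5,'pics/w11.png')"
```

```text
t 19.475 TCP coder x,y 4.51 327.66 z 82.8 force x,y,z -5.29 -3.09 24.57 std [0.07 0.46 0.06] grip 0.001
```

View pics/w11.png

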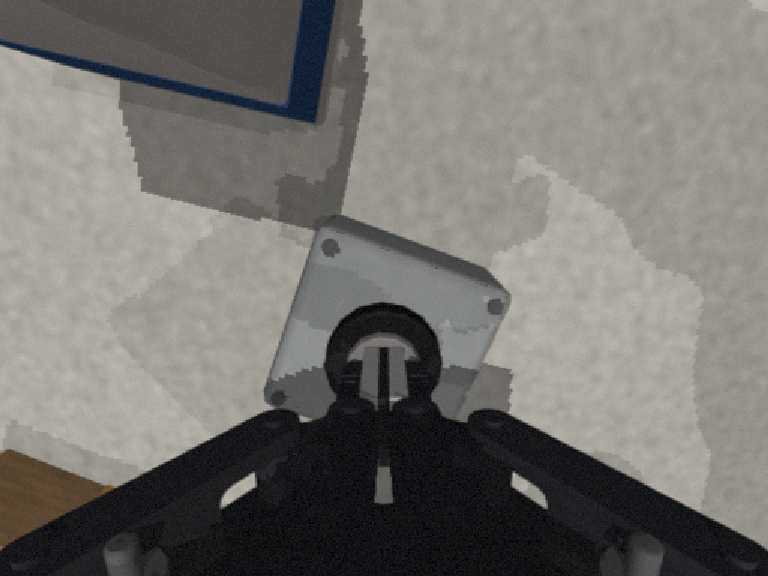

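The fingertip is in the collar over the button, but the force is 24.5 N vertically, with sideways force too, at a nominal tip height of 61 mm. I'll raise in steps to find where contact starts, and check the clearance to the carton.

```bash
python3 -c "
from st import *
c,s=wrist()
p=onz(c,318/1.5,123/1.5,0); print('carton base corner',p,'cam eye',c['eye'])
for z in (63,60,57): print(z,proj(c,[525.8,344,z])*1.5)
P=np.array(s['position']);R=np.array(s['eef_rot'])
for x in (-11,11): print(proj(c,P+R@np.array([x,0,22]))*1.5, proj(c,P+R@np.array([x,11,22]))*1.5)
sc=optics.camera('scene'); crop(sc,250,100,430,260,4,'pics/s2.png')
print(np.round(s['joint_positions'],1), np.round(s['wrist_torque'],2))"
```

```text
carton base corner [605.72924173 391.33807244   0.        ] cam eye [596.06851611 360.37557799 203.25738581]
63 [383.48112067 375.75486936]
60 [383.46650169 371.85420666]
57 [383.45240728 368.09350988]
[382.71717769 398.89208214] [412.99018084 398.8800199 ]
[382.70264816 342.83909591] [414.19566538 342.82820142]
[ -22.3   40.1  -22.    97.    19.4   46.6 -130.2] [-0.99  1.08  0.02]
```

View pics/s2.png

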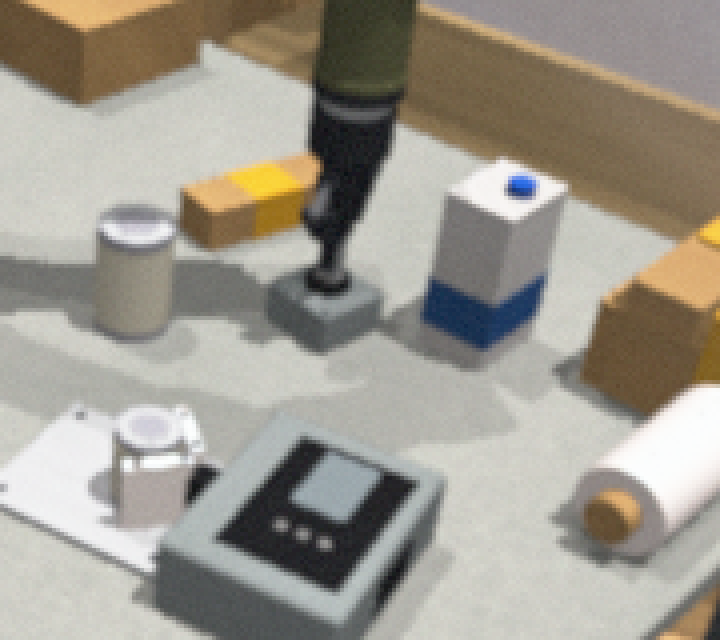

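>>> step_arm:
  steps:
    - {"dx":0,"dy":0,"dz":0.002,"turn":0}
    - {"dx":0,"dy":0,"dz":0.002,"turn":0}

```text
time_s: 19.88
position: [526.2, 344.3, 83.1]
eef_rot: [[0.975, 0.224, 0.002], [0.224, -0.975, 0.001], [0.002, -0.0, -1.0]]
wrist_force: [-1.1, -1.3, 10.6]
grip_width: 0.002
```

>>> step_arm:
  steps:
    - {"dx":0,"dy":0,"dz":0.001,"turn":0}
    - {"dx":0,"dy":0,"dz":0.001,"turn":0}

```text
time_s: 20.12
position: [526.2, 344.3, 83.3]
eef_rot: [[0.975, 0.224, 0.001], [0.224, -0.975, 0.001], [0.001, -0.0, -1.0]]
wrist_force: [0.7, -0.0, 3.8]
grip_width: 0.004
```

>>> step_arm:
  steps:
    - {"dx":0,"dy":0,"dz":0.001,"turn":0}
    - {"dx":0,"dy":0,"dz":0.001,"turn":0}

```text
time_s: 20.38
position: [526.2, 344.3, 84.1]
eef_rot: [[0.975, 0.224, 0.001], [0.224, -0.975, 0.001], [0.001, -0.0, -1.0]]
wrist_force: [2.1, 0.7, 4.2]
grip_width: -0.003
```

>>> step_arm:
  steps:
    - {"dx":0,"dy":0,"dz":0.001,"turn":0}
    - {"dx":0,"dy":0,"dz":0.001,"turn":0}

```text
time_s: 20.62
position: [526.1, 344.3, 85.0]
eef_rot: [[0.975, 0.224, 0.001], [0.224, -0.975, 0.001], [0.001, -0.0, -1.0]]
wrist_force: [2.9, 1.2, 3.1]
grip_width: 0.001
```

>>> step_arm:
  steps:
    - {"dx":0,"dy":0,"dz":0.001,"turn":0}
    - {"dx":0,"dy":0,"dz":0.001,"turn":0}

```text
time_s: 20.88
position: [525.8, 344.1, 85.9]
eef_rot: [[0.975, 0.224, -0.0], [0.224, -0.975, 0.0], [-0.0, -0.0, -1.0]]
wrist_force: [2.3, 0.8, 3.7]
grip_width: 0.0
```

>>> step_arm:
  steps:
    - {"dx":0,"dy":0,"dz":0.001,"turn":0}
    - {"dx":0,"dy":0,"dz":0.001,"turn":0}

```text
time_s: 21.12
position: [525.6, 344.0, 86.8]
eef_rot: [[0.975, 0.224, -0.0], [0.224, -0.975, -0.0], [-0.0, 0.0, -1.0]]
wrist_force: [1.6, 0.7, 2.8]
grip_width: -0.002
```

>>> step_arm:
  steps:
    - {"dx":0,"dy":0,"dz":0.001,"turn":0}
    - {"dx":0,"dy":0,"dz":0.001,"turn":0}

```text
time_s: 21.38
position: [525.5, 343.9, 87.8]
eef_rot: [[0.975, 0.224, -0.001], [0.224, -0.975, -0.0], [-0.001, 0.0, -1.0]]
wrist_force: [0.6, 0.3, 1.7]
grip_width: -0.002
```

>>> step_arm:
  steps:
    - {"dx":0,"dy":0,"dz":0.001,"turn":0}
    - {"dx":0,"dy":0,"dz":0.001,"turn":0}

```text
time_s: 21.62
position: [525.5, 343.9, 88.8]
eef_rot: [[0.975, 0.224, -0.001], [0.224, -0.975, -0.0], [-0.001, 0.0, -1.0]]
wrist_force: [0.1, 0.4, 1.6]
grip_width: -0.004
```

The force profile settles it. There is a hard stop at TCP z≈83.2, and the spring force falls to about zero over roughly 6 mm, so the button was fully down and has now come back out. I'll lift clear and recheck the tin from above.

>>> step_arm:
  steps:
    - {"dx":0,"dy":0,"dz":0.01,"turn":0}
    - {"dx":0,"dy":0,"dz":0.05,"turn":0}
    - {"dx":0,"dy":0,"dz":0.1,"turn":0}
    - {"dx":-0.02,"dy":-0.03,"dz":0.12,"turn":0}
    - {"dx":-0.03,"dy":-0.08,"dz":0.12,"turn":0}
    - {"dx":-0.03,"dy":-0.14,"dz":0.12,"turn":0}
    - {"dx":-0.03,"dy":-0.2,"dz":0.12,"turn":0}
    - {"dx":-0.03,"dy":-0.26,"dz":0.12,"turn":0}
    - {"dx":-0.03,"dy":-0.32,"dz":0.12,"turn":0}
    - {"dx":-0.03,"dy":-0.34,"dz":0.12,"turn":0}
    - {"dx":-0.03,"dy":-0.34,"dz":0.12,"turn":0}
    - {"dx":-0.03,"dy":-0.34,"dz":0.12,"turn":0}

```text
time_s: 23.12
position: [495.7, 5.4, 209.2]
eef_rot: [[0.974, 0.225, 0.0], [0.225, -0.974, 0.001], [0.0, -0.001, -1.0]]
wrist_force: [-0.4, 1.0, 0.6]
grip_width: 0.001
```

```bash
python3 -c "
from st import *
rel(2)
c,s=wrist(); crop(c,0,0,512,384,1.5,'pics/w12.png'); crop(c,160,10,350,150,4,'pics/w12c.png')
t=optics.camera('scene'); crop(t,0,0,512,384,1.5,'pics/s3.png')"
```

```text
t 23.175 TCP coder x,y -100.88 4.18 z 209.1 force x,y,z -0.26 0.52 0.26 std [0.01 0.56 0.33] grip -0.001
```

View pics/w12c.png

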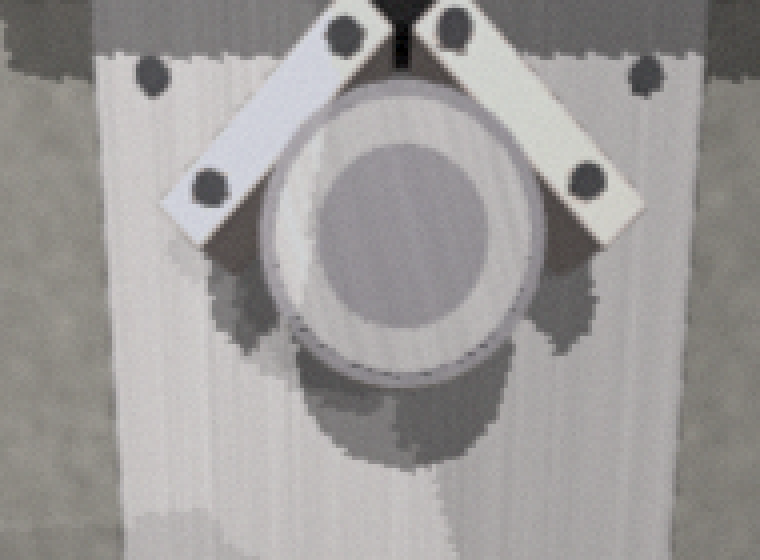

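View pics/s3.png

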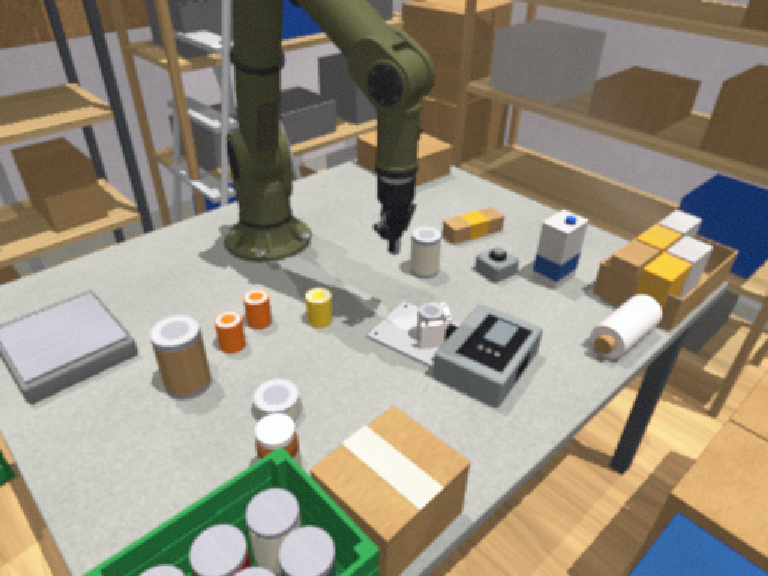

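The final view shows the tin centred in the V: lid at column 403, V midline at 404 in the crop. All the other goods stand where they were, and the arm is clear, so I'm handing in.

```bash
python3 -c "
from cell import ticket
print(ticket.hand_in())"
```

```text
the job is handed in; nothing more can be done
None
```

I stood the slim grey tin on the deck, pushed it home into the V, pressed the start button, backed off and handed the job in at about 23 s. No verdict was reported.

- **Pressing home:** I pushed from behind with closed fingers, eased off once and pressed again. The last reading was 7.9 N along the V axis and about 0.0 N sideways. The load on each jaw can't be read directly; that push, shared evenly, works out at roughly 5.6 N per jaw, below the 9 N limit.
- **Start button:** it went fully down. It sprang back over about 6 mm as I lifted.
- **What disagreed:** the button's hard stop came with the tool about 4 mm higher than the nominal fingertip length predicts. Because of that I pressed harder than needed, to about 24.5 N at the fingertips, against a limit of 40 N for the arm or gripper body.
- **Last checks:** the final wrist picture shows the tin upright and centred in the V within about 0.3 mm. In the scene picture the other goods look unmoved, judged by eye, and the arm was clear of everything.

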